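# Pulse the spice grinder

## Robot

A 6-joint arm with a two-finger parallel gripper is mounted at the origin on a cart in front of the work surface, level with it; the furniture and walls round the work are solid. World frame = base frame: x ahead of the robot, y to its left, z up, the work surface at z = 0. Lengths are in m, angles in degrees, forces in N, time in s.
With the tool pointing down it reaches from about 0.275 to 0.85 m from the base axis. Payload 5.2 kg.
Tool frame: the origin (TCP) lies between the finger pads; the fingertips stand r.tip_extent ahead of it and the grasp point (between the pads) lies 11 mm behind it (r.tip_extent is the distance from the TCP to the fingertips, in m); z points along the fingers, y is the line along which they close (so a half turn about z gives the same grasp; the last joint's range is limited). The gripper opens to 85 mm and grips with 20 to 120 N. Pads are 22 mm wide; open, the fingers measure 114 mm over their backs; the gripper's body (76 mm by 85 mm) begins 54 mm behind the grasp point. The pads swing forward as they close: fully open they stand 13 mm farther back than shut.
Start: joints at [55.76, 14.817, 87.949, -0, 77.235, -11.62], TCP at [0.212, 0.508, 0.239] pointing down, gripper open.
Joint ranges: [-179.93, 179.93], [-52.35, 119.4], [10.71, 147.94], [-69.91, 249.91], [12.55, 155.21], [-178.61, 178.61]. Speed limits (degrees/s): [147.25, 147.25, 180, 180, 180, 180].

## Interface

Orientations are given as a 3x3 rotation matrix whose columns are the frame's x, y, z axes.
In Python, from station import r gives the robot as it stands.
- The arm moves only by the tool servo_tool, never from a script. Its argument "deltas" is a list that holds one entry, the list of rows, each a list of 5 numbers: the opening, from 0 (shut) to 1 (fully open), then the shift along the tool's x, y, z each as a share of 0.25 m, from -1 to 1, then the turn about the tool's z as a share of 90 degrees, from -1 to 1. A call has 1 to 5 rows; each row is the pose to reach, as a shift and turn from the pose commanded when the call began, along the tool's axes at that moment; what a row does not reach only later rows make up. A row lasts 1/8 s, in which the tool goes at most 62.5 mm and 10.7 degrees, less where a joint would pass 70% of its speed; a pose out of reach is approached as far as the arm can. A call with a number of a shift or a turn outside -1 to 1 is refused whole. A call with a gripper value outside its range is refused whole. The fingers move at their own pace and stop on an object; the grip force is fixed at half the most. Time passes only in rows, so rows that repeat a pose let the fingers close. It gives the time, the measured TCP pose, the force, the opening and the grip force at its end, in the units of the state.
- r.get_state(): the state, without advancing time (a new reading comes with each control period).
- r.read_camera(name): name is "scene" or "top" or "wrist"; returns a dict with "img" (480x640x3 uint8, red, green, blue), "mtx" (3x3 intrinsics, pixels), "rvec" (rotation vector, rad) and "tvec" (3), from world to camera coordinates, as OpenCV has them; the wrist camera has in their place "T_tool_cam" (4x4, takes a point from camera to tool coordinates, whose origin is the TCP and whose axes are the flange's). Camera axes: x right, y down, z forward; pixel columns grow to the right and rows downward; lengths in m; the calibration is good to about 2 mm. A picture is of the moment at which its call begins: read the wrist's pose just before it. There is no depth.
- r.sign_off(): hands the job in; it is judged then, once.
Trained networks look in a picture, given as the dict that the camera call returned (one of the last four; its "shot" number tells which), for a name from the list of things; names that differ only in an ending like _2 or _b are one class to them, and where a whole thing is asked for, a point or a joint stands for the part that bears it (a point fixed in the world has none). Each returns a list of dicts, best first, with "conf" (0 to 1); they miss things now and then, are a little off and sometimes report something else, mostly with a low value. They report only what shows in the picture. A call takes as long as a camera call.
- r.look_for(picture, thing): "centre" ([x, y, z] in m, in the coordinates of the camera as it stood for that picture, good to about 4 mm: the middle of the surface that is visible of it).
The state is a dict: "time_s": time; "joint_positions": joint angles; "dq": joint speeds; "joint_torque": joint torques, N m; "tool_pos": TCP position; "tcp_rot": TCP orientation; "wrist_force": force on the tool from outside, world axes, zero at the start; "wrist_torque": the same for the moment, N m; "grip_width": finger opening in m; "grasp_force": force on a finger pad.
Only numpy, scipy, OpenCV 4.12 (cv2) and the standard library are available. Lean on these libraries where they do the work, as an engineer would, in place of code of your own. Each camera call takes 0.05 s, during which the arm holds its last target. There are 200 camera calls.

## Task

Get the spice grinder running on its pulse setting. First lock its bowl: turn the black collar round the bowl clockwise by its upright lever until the lever stands in line with the long locked-mark ridge on the white base. Then take the bayonet lid from the wooden board, drop its two lugs into the slots of the bowl, press the lid flat on the rim and twist it clockwise against its spring to the half-way mark (the single ridge on the rim), short of the lock click; finish while still gripping the lid and holding it there, and leave the things standing around where they are.

Things in the scene. Friction and masses are not known exactly. Their poses are not given: they have to be found in the camera images.
- grinder: Spice grinder, fixed: round white base (156 mm across, 24 mm high) carrying a steel bowl (96 mm outer diameter, rim at z 92 mm, inner floor at 58). Origin: centre of the base's underside, on the worktop. Azimuths below are about its z axis, anticlockwise from its x axis. Clockwise is as seen from above
- bowl_mouth (a point): centre of the bowl's mouth at rim height, 92 mm above the grinder's origin. The mouth is 59 mm across inside an inward lip 8 mm thick (z 84 to 92); below the lip a channel widens to 74 mm
- slot (a point): middle of one of the two slots in the lip, at rim height, 33 mm from the axis at azimuth +90 degrees; the other is straight across. Each is 16 to 18 mm wide
- half_mark (a point): the half-way mark on the rim: a single black ridge 46 mm from the axis, 0.70 rad clockwise of that slot (another is straight across). A pair of short ridges 1.40 rad clockwise of each slot marks the lock
- collar (a joint): angle of the lock collar in rad, growing clockwise. At 0.90 its lever is in line with the locked mark, a black radial ridge on the white base at azimuth 2.69 rad. Range 0 to 1.25, so it can be turned too far; it stays where it is left (friction 0.12 N m, about 1.5 N at the lever)
- lever (a point): point on the collar's upright lever, 82 mm from the grinder's axis, 62 mm above the worktop. The lever is a fin 10 mm thick (in the turning direction), 22 mm wide (radially, 71 to 93 mm from the axis), top at 80 mm, foot at 39 mm, free all round. At collar angle q its azimuth is 3.59 - q rad
- collar_mark (a point): where point lever is when the collar is at its locked mark: 82 mm from the axis, 62 mm above the worktop, just outside and above the ridge
- lid: White lid, black grip bar, 0.16 kg, on the board plug down. Origin: centre of the plug's underside; x along the grip bar. Plug 55 mm diameter, 18 mm deep, foot tapered to 49 mm. Lugs at its +x and -x sides: 10 mm wide, reaching 35 mm from the axis, 2 to 8 mm above the origin. Flange 83 mm diameter, 18 to 26 mm up. Same after a half turn. Flat on the rim, its origin is at z 74 mm
- lid_grip (a point): point in the lid's grip bar, 49 mm above the lid's origin. The bar is 56 mm long (along the lid's x), 14 mm thick (along y) and stands 26 to 61 mm above the origin. A small nib on the flange's edge at each end of the bar points at the marks on the rim
- spring_ring (a joint): angle in rad of the spring ring under the lip that the lugs push clockwise: 0 until the lid has turned 0.15 from the slots, then the lid's turn less 0.15, so 0.55 at the half-way mark. Its spring (0.05 N m at 0, 0.11 at half-way) turns the lid back if let go. From a lid turn of about 0.9 plungers resist; past 1.15 (ring 1.0) it clicks into the lock
- board: wooden board, 240 x 340 x 16 mm (x, y, z), fixed on the glass hob (5 mm high); origin: centre of its underside; its top is 21 mm above the worktop
- oil_bottle: oil bottle, 63 mm wide, 264 mm high, behind the work; origin at its underside; to be left alone
- mug: mug, 78 mm diameter, 92 mm high, behind the board; origin at its underside; to be left alone
- honey_jar: honey jar, 61 mm diameter, 95 mm high, right of the grinder; origin at its underside; to be left alone
- spice_jar: spice jar with black cap, 45 mm diameter, 108 mm high, behind the grinder to the right; origin at its underside; to be left alone
- garlic: garlic bulb, 60 mm, on the left part of the board; origin at its underside; to be left alone
- peeler: peeler, 170 mm long, lying along the board's left edge; to be left alone
- lemon: lemon, 78 mm long, on the hob behind the board; to be left alone
- teaspoon: teaspoon, 132 mm long, on the worktop right of the grinder; to be left alone

How it is judged:
By the outcome, as a careful person would: the job done as asked, in the order asked, and still so for the second after the job is handed in, while the arm keeps its last pose, push and grip.
It also fails if it takes over 58 s, if anything falls off the work surface, if the arm or the gripper's body presses on something with over 40 N, if the wrist force passes 120 N, or if a joint passes its speed limit or range.

## Working session

There is one attempt and no reset: what is moved stays moved. The work goes in short steps, Python scripts to look and compute and a tool call to move; the robot and the scene stay as the last step left them, time stands still between calls to the robot, and variables do not carry over. Pictures are saved under pics/ and viewed, at most 10 in all, crops included, and the job is handed in when it is done.

Besides the shell and the picture viewer there is one more tool, called after ">>>" as a command line: name --argument value ..., lists and objects as JSON in quotes. servo_tool: Moves the arm, as the interface text tells. Shift numbers are shares of 0.25 m and turn numbers shares of 90 degrees, none past 1 either way. Its arguments: {"type":"object","properties":{"deltas":{"type":"array"}},"required":["deltas"]}

```bash
mkdir -p pics; cat > h.py <<'E'
import numpy as np, cv2
from station import r
def w(cam,p):
    R=cv2.Rodrigues(np.array(cam["rvec"],float))[0]; return R.T@(np.array(p)-np.array(cam["tvec"]).ravel())
def wristT(s,cam):
    T=np.eye(4);T[:3,:3]=s["tcp_rot"];T[:3,3]=s["tool_pos"];return T@np.array(cam["T_tool_cam"])
def save(cam,n): cv2.imwrite(f"pics/{n}.png",cam["img"][:,:,::-1])
def ray(K,T,uv,z):  # wrist: pixel to plane z, T world<-cam
    d=T[:3,:3]@np.linalg.inv(K)@np.array([uv[0],uv[1],1.]);o=T[:3,3];return o+d*(z-o[2])/d[2]
def camT(cam):
    R=cv2.Rodrigues(np.array(cam["rvec"],float))[0];T=np.eye(4);T[:3,:3]=R.T;T[:3,3]=-R.T@np.array(cam["tvec"]).ravel();return T
E
python3 - <<'E'
from h import *
s=r.get_state();print(np.round(s["tcp_rot"],3),s["tool_pos"],r.tip_extent,s["grip_width"])
for n in("scene","top"):
    c=r.read_camera(n);save(c,n+"0");print(n,camT(c)[:3,3].round(3))
    for t in("grinder","lever","lid","lid_grip","garlic","mug","oil_bottle","honey_jar","spice_jar"):
        print(t,[(round(d["conf"],2),w(c,d["centre"]).round(3)) for d in r.look_for(c,t)[:2]])
E
```

```text
[[-0.923  0.385 -0.001]
 [ 0.385  0.923 -0.002]
 [ 0.    -0.002 -1.   ]] [0.21121484 0.50727744 0.23846985] 0.008 0.08532283128914765
scene [ 0.038 -0.417  0.838]
grinder [(0.64, array([ 0.543, -0.147,  0.047]))]
lever [(0.87, array([ 0.529, -0.171,  0.044]))]
lid [(0.57, array([0.565, 0.137, 0.043]))]
lid_grip [(0.81, array([0.567, 0.135, 0.049])), (0.58, array([ 0.543, -0.147,  0.048]))]
garlic [(0.57, array([0.526, 0.347, 0.053]))]
mug [(0.97, array([0.727, 0.125, 0.061]))]
oil_bottle [(0.74, array([ 0.545, -0.146,  0.045])), (0.59, array([ 0.772, -0.044,  0.146]))]
honey_jar [(0.88, array([ 0.618, -0.322,  0.073])), (0.37, array([0.729, 0.258, 0.049]))]
spice_jar [(0.66, array([ 0.716, -0.249,  0.067]))]
top [ 0.467 -0.048  1.379]
grinder [(0.95, array([ 0.57 , -0.128,  0.046]))]
lever [(0.91, array([ 0.551, -0.136,  0.045]))]
lid [(0.97, array([0.58 , 0.141, 0.046])), (0.41, array([ 0.568, -0.128,  0.044]))]
lid_grip [(0.78, array([0.574, 0.141, 0.049])), (0.34, array([ 0.547, -0.137,  0.044]))]
garlic [(0.76, array([0.537, 0.347, 0.058]))]
mug [(0.66, array([0.743, 0.136, 0.035]))]
oil_bottle [(0.71, array([ 0.774, -0.036,  0.115]))]
honey_jar [(0.67, array([ 0.641, -0.315,  0.096]))]
spice_jar [(0.7, array([ 0.723, -0.244,  0.109]))]
```

View pics/scene0.png

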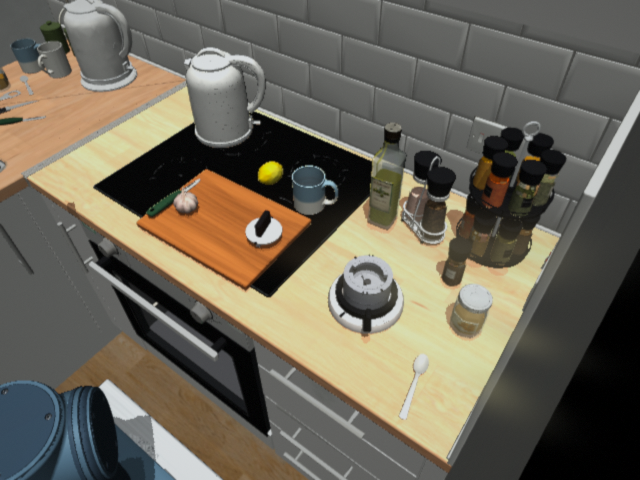

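View pics/top0.png

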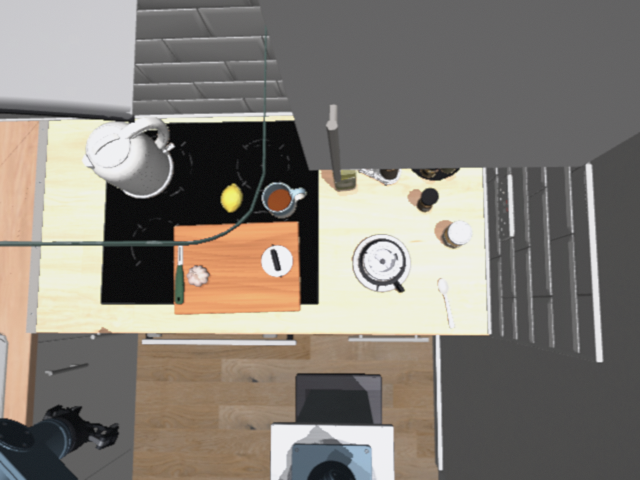

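The scene picture shows the grinder at about (365,295) with its lever in front at (367,322), and the lid on the board at (264,232). The top picture shows the grinder at (382,262), the lever at (400,287), and the lid at (277,262) with its bar pointing about 17° left of ahead.

>>> servo_tool --deltas '[[[1, -0.9, -0.9, -0.1, 0], [1, -0.9, -0.9, -0.1, 0], [1, -0.9, -0.9, -0.1, 0], [1, -0.9, -0.9, -0.1, 0], [1, -0.9, -0.9, -0.1, 0]]]'

```text
time_s: 1.62
tool_pos: [0.3306, 0.2179, 0.2643]
tcp_rot: [[-0.923, 0.384, 0.001], [0.384, 0.923, 0.0], [-0.001, 0.001, -1.0]]
wrist_force: [1.8, -0.2, 0.2]
grip_width: 0.0853
grasp_force: 0.0
```

>>> servo_tool --deltas '[[[1, -0.9, -0.9, -0.1, 0], [1, -0.9, -0.9, -0.1, 0], [1, -0.9, -0.9, -0.1, 0], [1, -0.9, -0.9, -0.1, 0], [1, -0.9, -0.9, -0.1, 0]]]'

```text
time_s: 2.25
tool_pos: [0.4492, -0.0706, 0.2888]
tcp_rot: [[-0.923, 0.385, 0.001], [0.385, 0.923, -0.0], [-0.001, 0.0, -1.0]]
wrist_force: [1.4, 0.7, 0.6]
grip_width: 0.0857
grasp_force: 0.0
```

```bash
python3 - <<'E'
from h import *
s=r.get_state();c=r.read_camera("wrist");save(c,"w1");print(np.round(c["T_tool_cam"],3),s["tool_pos"],np.round(s["tcp_rot"],3),s["joint_positions"],s["time_s"])
E
```

```text
[[-0.    -0.961 -0.275  0.069]
 [ 1.     0.    -0.001 -0.001]
 [ 0.001 -0.275  0.961 -0.134]
 [ 0.     0.     0.     1.   ]] [ 0.4492453  -0.07057144  0.28875963] [[-0.923  0.385  0.001]
 [ 0.385  0.923 -0.   ]
 [-0.001  0.    -1.   ]] [-2.30471230e+01  2.97364282e+00  9.52389584e+01  2.26639006e-02
  8.17278109e+01 -9.03980811e+01] 2.25
```

View pics/w1.png

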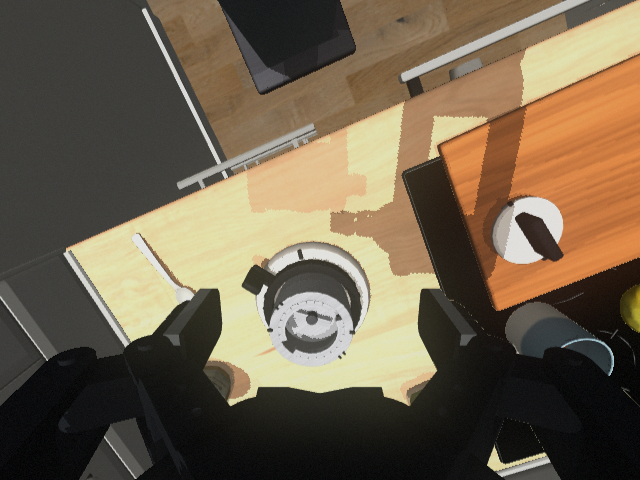

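The wrist picture shows the grinder: lever at (257,278), a locked ridge on the base at (300,254), the rim around (312,328). The lid is at (528,230) with its bar from (523,220) to (555,255). I'll enlarge it to read the marks.

```bash
python3 - <<'E'
import cv2,numpy as np
i=cv2.imread("pics/w1.png");o=np.zeros((600,800,3),np.uint8)
o[:,:600]=cv2.resize(i[232:382,238:388],(600,600),interpolation=cv2.INTER_CUBIC)
o[:200,600:]=cv2.resize(i[180:280,480:580],(200,200),interpolation=cv2.INTER_CUBIC)
cv2.imwrite("pics/w1c.png",o)
E
```

```text
(no output)
```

View pics/w1c.png

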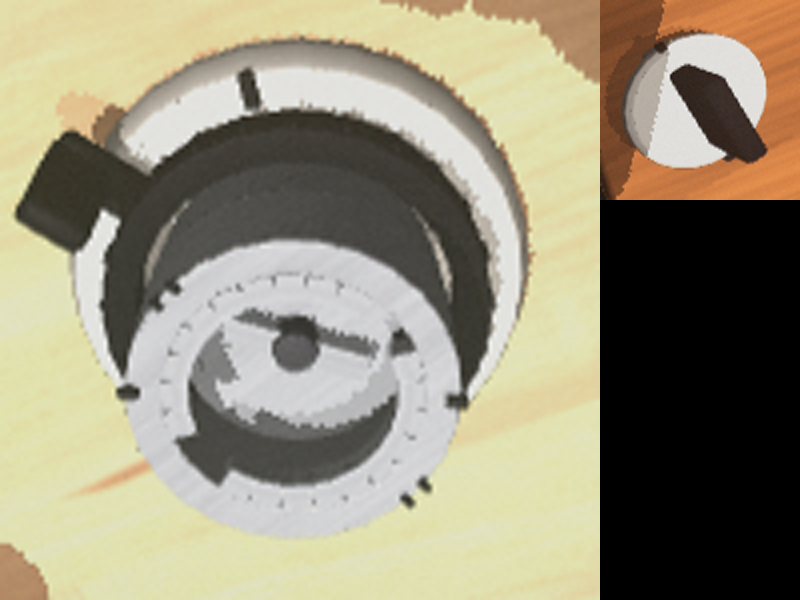

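```bash
cat > fit.py <<'E'
from h import *
from scipy.optimize import least_squares as LS
c=r.read_camera("wrist");K=np.array(c["mtx"]);s=r.get_state();T=wristT(s,c)
P=lambda u,v,z:ray(K,T,(238+u/4,232+v/4),z)
h1,h2=P(128,392,.092),P(457,401,.092);p1,p2=P(165,294,.092),P(416,493,.092);s1,s2=P(208,458,.092),P(402,342,.092)
for a,b in((h1,h2),(p1,p2),(s1,s2)):
    d=b-a;print("mid",((a+b)/2).round(4),"dist",np.hypot(*d[:2]).round(4),"az",np.degrees(np.arctan2(d[1],d[0])).round(1))
C=((h1+h2+p1+p2)/4)[:2]
m=P(249,89,.025)[:2]-C;print("C",C,"ridge az",np.degrees(np.arctan2(m[1],m[0])),np.hypot(*m))
l=P(57,190,.080)[:2]-C;print("lever az",np.degrees(np.arctan2(l[1],l[0])),np.hypot(*l))
L=lambda u,v,z:ray(K,T,(480+(u-600)/2,180+v/2),z)
a,b=L(683,74,.082),L(757,155,.082);d=b-a
print("lid bar",((a+b)/2).round(4),np.hypot(*d[:2]).round(4),np.degrees(np.arctan2(d[1],d[0])))
a,b=L(660,47,.046),L(733,157,.046);d=b-a;print("nibs",((a+b)/2).round(4),np.hypot(*d[:2]).round(4),np.degrees(np.arctan2(d[1],d[0])))
for t in("lid","lid_grip","grinder","lever"):
    print(t,[(round(q["conf"],2),(T@[*q["centre"],1])[:3].round(3)) for q in r.look_for(c,t)[:2]])
E
python3 fit.py
```

```text
mid [ 0.5747 -0.1385  0.092 ] dist 0.0926 az 65.3
mid [ 0.5746 -0.1382  0.092 ] dist 0.0946 az 24.9
mid [ 0.5772 -0.1362  0.092 ] dist 0.0663 az 101.2
C [ 0.5746352  -0.13836097] ridge az 169.65749789636686 0.06946965508235775
lever az -154.20421816919125 0.08722546352458693
lid bar [0.5714 0.1282 0.082 ] 0.0654 23.63300955955988
nibs [0.5785 0.1359 0.046 ] 0.086 16.10474841031382
lid [(0.66, array([0.568, 0.14 , 0.049]))]
lid_grip [(0.67, array([0.565, 0.137, 0.041]))]
grinder [(0.77, array([ 0.552, -0.123,  0.059]))]
lever []
```

```bash
cat > lev.py <<'E'
from h import *
c=r.read_camera("wrist");K=np.array(c["mtx"]);s=r.get_state();Ti=np.linalg.inv(wristT(s,c))
C=np.array([.5747,-.1384]);yaw=np.radians(15.3)
img=cv2.imread("pics/w1.png").max(2)
dark=(img<75).astype(np.uint8)
best=[]
for q in np.arange(0,.61,.01):
    a=3.59-q+yaw;e=np.array([np.cos(a),np.sin(a)]);t=np.array([-e[1],e[0]])
    X=np.array([[*(C+rr*e+tt*t),z] for rr in(.071,.093) for tt in(-.005,.005) for z in(.039,.08)])
    p=(Ti[:3,:3]@X.T).T+Ti[:3,3];uv=(K@p.T).T;uv=uv[:,:2]/uv[:,2:]
    m=np.zeros_like(dark);cv2.fillConvexPoly(m,cv2.convexHull((uv*16).astype(np.int32)),1,shift=4)
    roi=np.zeros_like(dark);roi[255:300,238:264]=1
    i=(m&dark&roi).sum();u=((m|dark)&roi).sum();best.append((i/u,round(q,2)))
best.sort(reverse=True);print(best[:6])
E
python3 lev.py
```

```text
[(np.float64(0.8445807770961146), np.float64(0.29)), (np.float64(0.8289738430583501), np.float64(0.28)), (np.float64(0.8272357723577236), np.float64(0.3)), (np.float64(0.80990099009901), np.float64(0.27)), (np.float64(0.7983706720977597), np.float64(0.31)), (np.float64(0.7841140529531568), np.float64(0.32))]
```

Fit: grinder centre (0.5747, -0.1384), yaw about 15.3°. Lever at azimuth 204.4° (q≈0.29), locked mark at 169.4°. Next I grasp the lever.

>>> servo_tool --deltas '[[[0.5, -0.17, -0.15, 0.3, -0.13], [0.5, -0.344, -0.294, 0.5, -0.26], [0.5, -0.344, -0.294, 0.635, -0.39], [0.5, -0.344, -0.294, 0.635, -0.522], [0.5, -0.344, -0.294, 0.635, -0.522]]]'

```text
time_s: 3.22
tool_pos: [0.4992, -0.1676, 0.1279]
tcp_rot: [[-0.909, -0.417, -0.003], [-0.417, 0.909, 0.002], [0.002, 0.003, -1.0]]
wrist_force: [0.4, 0.2, -0.1]
grip_width: 0.0423
grasp_force: 0.0
```

>>> servo_tool --deltas '[[[0.5, 0, 0, 0.15, 0], [0.5, 0, 0, 0.28, 0], [0.5, 0, 0, 0.28, 0]]]'

```text
time_s: 3.6
tool_pos: [0.4982, -0.1667, 0.0578]
tcp_rot: [[-0.91, -0.415, -0.005], [-0.415, 0.91, 0.003], [0.003, 0.004, -1.0]]
wrist_force: [-0.7, 0.3, 0.6]
grip_width: 0.0427
grasp_force: 0.0
```

```bash
python3 - <<'E'
from h import *
s=r.get_state();print(s["tool_pos"],np.round(s["tcp_rot"],3));c=r.read_camera("wrist");save(c,"w2")
E
```

```text
[ 0.49817312 -0.16671031  0.05779855] [[-0.91  -0.415 -0.005]
 [-0.415  0.91   0.003]
 [ 0.003  0.004 -1.   ]]
```

View pics/w2.png

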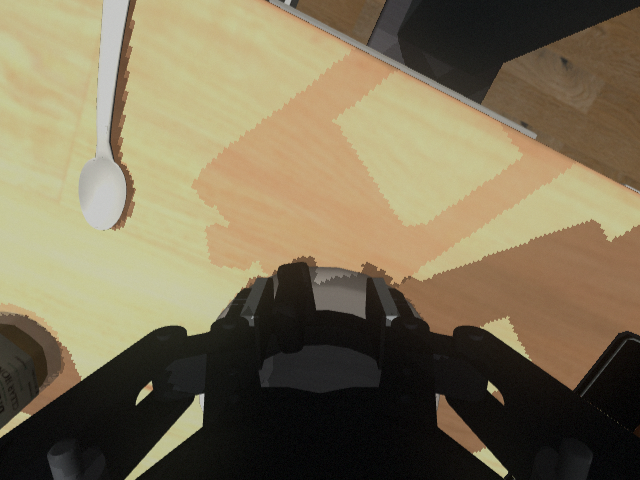

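The wrist picture shows the lever at (292,300) between the pads at (252) and (375), a little left of centre. I'll shift about 6 mm and close.

>>> servo_tool --deltas '[[[0.5, 0, -0.026, 0, 0], [0, 0, -0.026, 0, 0], [0, 0, -0.026, 0, 0], [0, 0, -0.026, 0, 0], [0, 0, -0.026, 0, 0]]]'

```text
time_s: 4.28
tool_pos: [0.502, -0.1739, 0.0607]
tcp_rot: [[-0.91, -0.414, -0.001], [-0.414, 0.91, 0.002], [0.0, 0.002, -1.0]]
wrist_force: [-2.7, 6.0, 10.8]
grip_width: 0.0099
grasp_force: 58.5
```

```bash
cat > arc.py <<'E'
from h import *
import sys
s=r.get_state();C=np.array([.5747,-.1384]);R=np.array(s["tcp_rot"]);p=np.array(s["tool_pos"][:2])
d=p-C;a0=np.arctan2(d[1],d[0])%(2*np.pi);ya=np.degrees(np.arctan2(R[1,1],R[0,1]))
print("grip",s["grip_width"],s["grasp_force"],"F",np.round(s["wrist_force"],1),"r",np.hypot(*d).round(4),"az",np.degrees(a0).round(2),"y az",ya.round(2),"z",s["tool_pos"][2],s["time_s"])
end=np.radians(float(sys.argv[1]));n=int(np.ceil(np.degrees(abs(a0-end))/4))
for a in np.linspace(a0,end,n+1)[1:]:
    q=C+np.hypot(*d)*np.array([np.cos(a),np.sin(a)])-p
    print(round(R[:2,0]@q/.25,4),round(R[:2,1]@q/.25,4),0,round(np.degrees(a0-a)/90,4))
E
python3 arc.py 169.4
```

```text
grip 0.009886389099317014 58.502584621310234 F [-2.7  6.  10.8] r 0.081 az 206.02 y az 114.45 z 0.060685525605545104 4.275
-0.0001 0.0207 0 0.0407
-0.0015 0.0413 0 0.0814
-0.0042 0.0619 0 0.1221
-0.0083 0.0822 0 0.1628
-0.0136 0.1022 0 0.2035
-0.0202 0.1218 0 0.2442
-0.028 0.1409 0 0.2849
-0.037 0.1595 0 0.3256
-0.0473 0.1775 0 0.3662
-0.0586 0.1949 0 0.4069
```

>>> servo_tool --deltas '[[[0, 0, 0.021, -0.006, 0.041], [0, -0.0015, 0.041, -0.006, 0.081], [0, -0.004, 0.062, -0.006, 0.122], [0, -0.008, 0.082, -0.006, 0.163], [0, -0.0135, 0.102, -0.006, 0.2035]]]'

```text
time_s: 4.9
tool_pos: [0.4925, -0.1486, 0.0608]
tcp_rot: [[-0.994, -0.105, -0.005], [-0.105, 0.994, 0.003], [0.005, 0.004, -1.0]]
wrist_force: [-6.2, 4.3, 4.9]
grip_width: 0.0099
grasp_force: 59.1
```

>>> servo_tool --deltas '[[[0, 0, 0.021, 0, 0.041], [0, -0.0015, 0.041, 0, 0.081], [0, -0.004, 0.062, 0, 0.122], [0, -0.008, 0.082, 0, 0.163], [0, -0.012, 0.098, 0, 0.193]]]'

```text
time_s: 5.52
tool_pos: [0.4915, -0.1233, 0.0608]
tcp_rot: [[-0.98, 0.196, -0.008], [0.196, 0.981, 0.004], [0.009, 0.002, -1.0]]
wrist_force: [-10.3, 6.4, 9.4]
grip_width: 0.0094
grasp_force: 58.5
```

```bash
python3 arc.py 169.4
```

```text
grip 0.009436707910455193 58.49253008142114 F [-10.3   6.4   9.4] r 0.0845 az 169.72 y az 78.67 z 0.06076994876548676 5.525
0.0 0.0019 0 0.0035
```

>>> servo_tool --deltas '[[[0.4, 0, 0, 0, 0], [0.4, 0, 0, 0, 0], [0.4, 0, 0, -0.25, 0], [0.4, 0.1, 0, -0.5, 0], [0.4, 0.2, 0, -0.7, 0]]]'

```text
time_s: 6.15
tool_pos: [0.4465, -0.1167, 0.2382]
tcp_rot: [[-0.981, 0.196, 0.001], [0.196, 0.981, -0.001], [-0.002, -0.001, -1.0]]
wrist_force: [0.7, -1.1, 0.9]
grip_width: 0.0342
grasp_force: 0.0
```

>>> servo_tool --deltas '[[[1, 0.1, 0, -0.1, 0], [1, 0.1, 0, -0.1, 0], [1, 0.1, 0, -0.1, 0]]]'

```text
time_s: 6.52
tool_pos: [0.4222, -0.1115, 0.2605]
tcp_rot: [[-0.98, 0.197, 0.0], [0.197, 0.98, 0.0], [-0.0, 0.0, -1.0]]
wrist_force: [0.0, -0.7, -0.2]
grip_width: 0.0851
grasp_force: 0.0
```

```bash
python3 - <<'E'
from h import *
s=r.get_state();c=r.read_camera("wrist");save(c,"w3");T=wristT(s,c);K=np.array(c["mtx"]);Ti=np.linalg.inv(T)
np.savez("w3.npz",K=K,T=T);print(s["tool_pos"],s["time_s"])
uv=K@(Ti@[.56,-.138,.06,1])[:3];uv=(uv[:2]/uv[2]).astype(int);print(uv)
x,y=max(uv[0]-100,0),max(uv[1]-75,0);x,y=min(x,440),min(y,330);print("off",x,y)
cv2.imwrite("pics/w3c.png",cv2.resize(c["img"][y:y+150,x:x+200,::-1],(800,600),interpolation=cv2.INTER_CUBIC))
E
```

```text
[ 0.42221627 -0.11152707  0.26047439] 6.525
[321 330]
off 221 255
```

View pics/w3c.png

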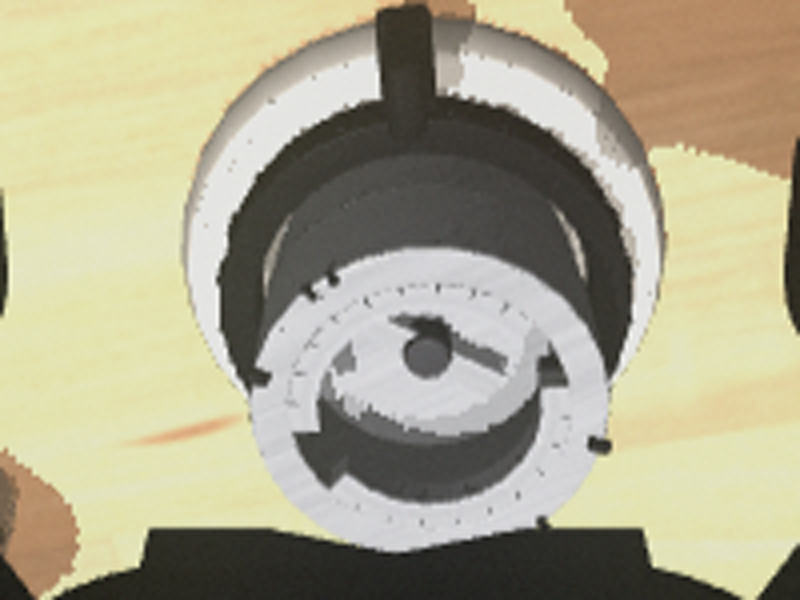

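The crop shows the lever at (405,60) covering the ridge, the half marks at (260,377) and (600,445), and a lock pair at (322,286). I'll measure the lever's angle against the marks.

```bash
python3 - <<'E'
from h import *
d=np.load("w3.npz");K,T=d["K"],d["T"];Ti=np.linalg.inv(T)
P=lambda u,v,z:ray(K,T,(221+u/4,255+v/4),z)
h1,h2,p1=P(260,377,.092),P(600,445,.092),P(322,286,.092)
C=((h1+h2)/2)[:2];az=lambda v:np.degrees(np.arctan2(v[1],v[0]))
print("C",C.round(4),"dist",np.linalg.norm(h2-h1).round(4),"half az",az(h2-h1),"pair az",az(p1[:2]-C)+180)
img=cv2.imread("pics/w3.png").max(2);dark=(img<75).astype(np.uint8)
roi=np.zeros_like(dark);roi[255:278,300:345]=1
for CC in(C,np.array([.5747,-.1384])):
  best=[]
  for a in np.arange(160,180,.5):
    A=np.radians(a);e=np.array([np.cos(A),np.sin(A)]);t=np.array([-e[1],e[0]])
    X=np.array([[*(CC+rr*e+tt*t),z] for rr in(.071,.093) for tt in(-.005,.005) for z in(.039,.08)])
    p=(Ti[:3,:3]@X.T).T+Ti[:3,3];uv=(K@p.T).T;uv=uv[:,:2]/uv[:,2:]
    m=np.zeros_like(dark);cv2.fillConvexPoly(m,cv2.convexHull((uv*16).astype(np.int32)),1,shift=4)
    best.append((((m&dark&roi).sum()/((m|dark)&roi).sum()).round(3),a))
  best.sort(reverse=True);print([(float(x),float(y)) for x,y in best[:5]])
E
```

```text
C [ 0.5735 -0.1331] dist 0.0923 half az 65.58789323036629 pair az 25.816122736729085
[(0.76, 173.0), (0.754, 174.0), (0.753, 172.5), (0.739, 173.5), (0.712, 172.0)]
[(0.71, 170.0), (0.703, 169.5), (0.689, 169.0), (0.674, 170.5), (0.649, 171.0)]
```

>>> servo_tool --deltas '[[[1, 0, 0.2, 0, 0], [1, 0, 0.4, 0, 0], [1, 0, 0.4, 0, 0], [1, 0, 0.4, 0, 0], [1, 0, 0.4, 0, 0]]]'

```text
time_s: 7.2
tool_pos: [0.4416, -0.0142, 0.2604]
tcp_rot: [[-0.98, 0.198, -0.001], [0.198, 0.98, -0.0], [0.001, -0.0, -1.0]]
wrist_force: [0.4, -0.4, 0.5]
grip_width: 0.0854
grasp_force: 0.0
```

```bash
python3 - <<'E'
from h import *
s=r.get_state();c=r.read_camera("wrist");save(c,"w4");T=wristT(s,c);K=np.array(c["mtx"]);Ti=np.linalg.inv(T)
print(s["tool_pos"],np.round(s["dq"],2),s["time_s"])
uv=K@(Ti@[.55,-.138,.06,1])[:3];uv=(uv[:2]/uv[2]).astype(int);print(uv)
x,y=max(uv[0]-100,0),max(uv[1]-75,0);x,y=min(x,440),min(y,330);print("off",x,y)
np.savez("w4.npz",K=K,T=T,o=[x,y])
cv2.imwrite("pics/w4c.png",cv2.resize(c["img"][y:y+150,x:x+200,::-1],(800,600),interpolation=cv2.INTER_CUBIC))
E
```

```text
[ 0.44158381 -0.01422049  0.2603857 ] [-0.49 -0.4   0.13  0.22  0.1   0.07] 7.2
[232 323]
off 132 248
```

View pics/w4c.png

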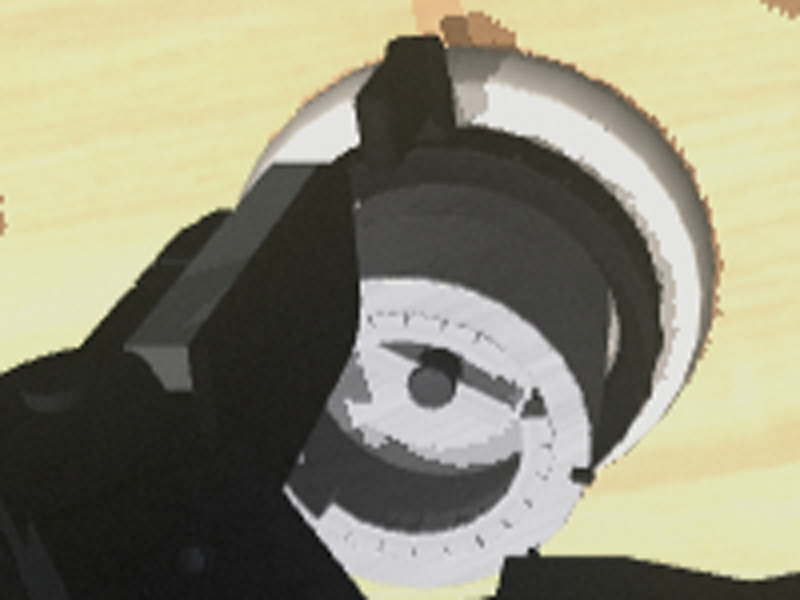

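```bash
python3 - <<'E'
from h import *
for n,hm in(("w4",(582,474)),("w3",(600,445))):
  d=np.load(n+".npz");K,T=d["K"],d["T"];Ti=np.linalg.inv(T);o=d["o"] if n=="w4" else np.array([221,255])
  yaw=np.radians(15.6);A=yaw+np.pi/2-.7
  C=ray(K,T,o+np.array(hm)/4,.092)[:2]-.0462*np.array([np.cos(A),np.sin(A)]);print(n,"C",C.round(4))
  def px(rr,az,tt,z):
    e=np.array([np.cos(az),np.sin(az)]);t=np.array([-e[1],e[0]]);q=K@(Ti@[*(C+rr*e+tt*t),z,1])[:3];return ((q[:2]/q[2]-o)*4).round(0)
  print("ridge",[px(a,2.69+yaw,t,.025) for a in(.064,.076) for t in(-.0015,.0015)])
  for a in(166,168,170,172,174):
    a0=np.radians(a);print(a,"foot",[px(rr,a0,t,.039) for rr in(.071,.093) for t in(-.005,.005)],"top",[px(rr,a0,t,.08) for rr in(.071,.093) for t in(-.005,.005)])
  s=px(.033,yaw+np.pi/2,0,.092);print("slot",s)
  if n=="w3":print("h1",px(.046,A+np.pi,0,.092))
E
```

```text
w4 C [ 0.573  -0.1335]
ridge [array([451., 115.]), array([441., 115.]), array([448.,  77.]), array([438.,  77.])]
166 foot [array([467., 112.]), array([432., 111.]), array([466.,  40.]), array([430.,  39.])] top [array([434., 175.]), array([395., 173.]), array([433.,  96.]), array([393.,  94.])]
168 foot [array([458., 111.]), array([423., 111.]), array([454.,  39.]), array([419.,  39.])] top [array([425., 174.]), array([386., 174.]), array([420.,  95.]), array([380.,  94.])]
170 foot [array([450., 111.]), array([415., 112.]), array([443.,  39.]), array([408.,  40.])] top [array([415., 173.]), array([376., 174.]), array([407.,  94.]), array([367.,  95.])]
172 foot [array([441., 111.]), array([406., 113.]), array([431.,  39.]), array([396.,  41.])] top [array([405., 173.]), array([367., 175.]), array([394.,  94.]), array([355.,  96.])]
174 foot [array([432., 111.]), array([398., 114.]), array([420.,  39.]), array([385.,  42.])] top [array([396., 173.]), array([357., 177.]), array([381.,  94.]), array([342.,  98.])]
slot [519. 391.]
w3 C [ 0.5734 -0.1331]
ridge [array([428.,  86.]), arr
[... 306 characters left out ...]
,  10.]), array([415.,  10.])] top [array([455., 145.]), array([416., 145.]), array([457.,  66.]), array([417.,  65.])]
170 foot [array([440.,  82.]), array([405.,  83.]), array([439.,  10.]), array([403.,  11.])] top [array([445., 145.]), array([406., 145.]), array([444.,  65.]), array([404.,  66.])]
172 foot [array([431.,  82.]), array([396.,  84.]), array([427.,  10.]), array([392.,  12.])] top [array([435., 144.]), array([397., 146.]), array([431.,  65.]), array([392.,  67.])]
174 foot [array([423.,  82.]), array([388.,  85.]), array([416.,  10.]), array([381.,  13.])] top [array([426., 144.]), array([387., 148.]), array([418.,  65.]), array([379.,  69.])]
slot [544. 362.]
h1 [260. 377.]
```

Both views give centre (0.5732, -0.1333) and yaw 15.6°. The lever is about 2.5° short of the mark at 169.7°, so I'll regrip it at the right spot and nudge it.

>>> servo_tool --deltas '[[[0.5, -0.1, -0.18, 0.1, -0.01], [0.5, -0.282, -0.371, 0.3, -0.01], [0.5, -0.282, -0.371, 0.52, -0.01], [0.5, -0.282, -0.371, 0.52, -0.01], [0.5, -0.282, -0.371, 0.52, -0.01]]]'

```text
time_s: 7.88
tool_pos: [0.4924, -0.1184, 0.1316]
tcp_rot: [[-0.983, 0.182, -0.0], [0.182, 0.983, 0.0], [0.0, 0.0, -1.0]]
wrist_force: [0.2, -0.2, 1.3]
grip_width: 0.0426
grasp_force: 0.0
```

>>> servo_tool --deltas '[[[0.5, 0, 0, 0.14, 0], [0.5, 0, 0, 0.276, 0], [0.5, 0, 0, 0.276, 0], [0.5, 0, 0, 0.276, 0]]]'

```text
time_s: 8.38
tool_pos: [0.4941, -0.1184, 0.0645]
tcp_rot: [[-0.984, 0.18, 0.004], [0.18, 0.984, -0.002], [-0.004, -0.001, -1.0]]
wrist_force: [-0.5, 0.7, 0.8]
grip_width: 0.0428
grasp_force: 0.0
```

>>> servo_tool --deltas '[[[0, 0, -0.002, 0, 0], [0, 0, -0.002, 0, 0], [0, 0, -0.002, 0, 0], [0, 0, -0.002, 0, 0], [0, 0, -0.002, 0, 0]]]'

```text
time_s: 9.0
tool_pos: [0.4934, -0.1188, 0.0636]
tcp_rot: [[-0.984, 0.18, 0.002], [0.18, 0.984, -0.001], [-0.003, -0.001, -1.0]]
wrist_force: [-0.9, 0.9, 9.0]
grip_width: 0.0088
grasp_force: 59.4
```

>>> servo_tool --deltas '[[[0.5, 0, 0, 0, 0], [0.5, 0, 0, 0, 0], [0.5, 0, 0, -0.2, 0], [0.6, 0, 0, -0.4, 0], [0.8, 0, 0, -0.6, 0]]]'

```text
time_s: 9.62
tool_pos: [0.4921, -0.1184, 0.2133]
tcp_rot: [[-0.983, 0.181, -0.001], [0.181, 0.983, 0.0], [0.001, 0.0, -1.0]]
wrist_force: [1.0, 0.3, 0.2]
grip_width: 0.0673
grasp_force: 0.0
```

>>> servo_tool --deltas '[[[1, 0.05, 0.24, -0.15, -0.1], [1, 0.1, 0.48, -0.15, -0.2], [1, 0.141, 0.72, -0.15, -0.293], [1, 0.141, 0.943, -0.15, -0.293], [1, 0.141, 0.943, -0.15, -0.293]]]'

```text
time_s: 10.25
tool_pos: [0.5, 0.1238, 0.2493]
tcp_rot: [[-0.96, -0.281, -0.0], [-0.281, 0.96, 0.001], [-0.0, 0.001, -1.0]]
wrist_force: [0.2, -1.2, -0.6]
grip_width: 0.0856
grasp_force: 0.0
```

>>> servo_tool --deltas '[[[1, 0, 0, 0, 0], [1, 0, 0, 0, 0]]]'

```text
time_s: 10.5
tool_pos: [0.5004, 0.1183, 0.2493]
tcp_rot: [[-0.962, -0.273, -0.001], [-0.273, 0.962, -0.0], [0.001, -0.0, -1.0]]
wrist_force: [-0.3, -0.4, 0.1]
grip_width: 0.0851
grasp_force: 0.0
```

```bash
python3 - <<'E'
from h import *
s=r.get_state();c=r.read_camera("wrist");save(c,"w5");T=wristT(s,c);K=np.array(c["mtx"]);Ti=np.linalg.inv(T)
print(s["tool_pos"],np.round(s["tcp_rot"],3),np.round(s["dq"],2),s["time_s"])
uv=K@(Ti@[.577,.141,.06,1])[:3];uv=(uv[:2]/uv[2]).astype(int);print(uv)
x,y=max(uv[0]-80,0),max(uv[1]-60,0);x,y=min(x,480),min(y,360);print("off",x,y)
np.savez("w5.npz",K=K,T=T,o=[x,y])
cv2.imwrite("pics/w5c.png",cv2.resize(c["img"][y:y+120,x:x+160,::-1],(800,600),interpolation=cv2.INTER_CUBIC))
E
```

```text
[0.50040872 0.11831367 0.24932472] [[-0.962 -0.273 -0.001]
 [-0.273  0.962 -0.   ]
 [ 0.001 -0.    -1.   ]] [-0.46 -0.1  -0.03  0.05 -0.01  0.07] 10.5
[321 286]
off 241 226
```

View pics/w5c.png

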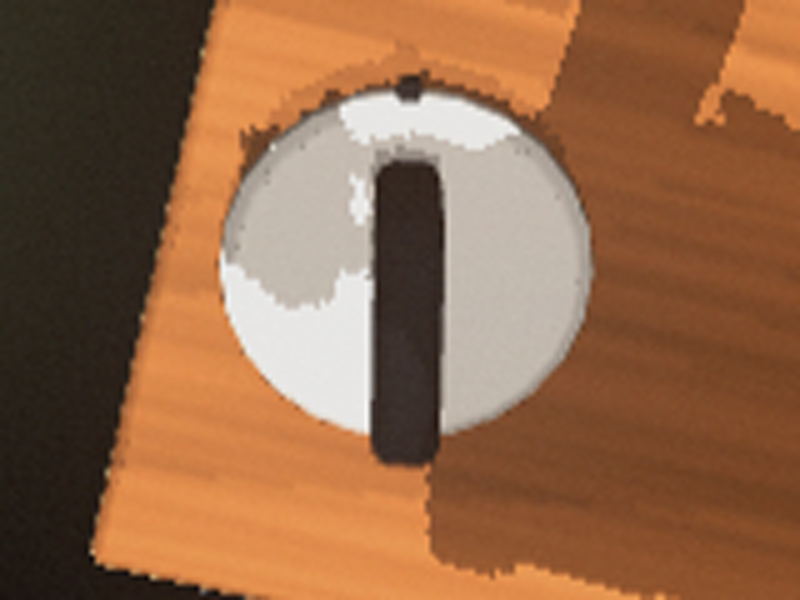

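```bash
cat > rel.py <<'E'
from h import *
import sys
# rel.py x y z yaz : move from current measured pose
s=r.get_state();R=np.array(s["tcp_rot"]);p=np.array(s["tool_pos"]);g=list(map(float,sys.argv[1:5]))
ya=np.degrees(np.arctan2(R[1,1],R[0,1]));print("pos",p.round(4),"yaz",ya.round(2),"t",s["time_s"])
print("rows",(R.T@(np.array(g[:3])-p)/.25).round(3),"turn",round((ya-g[3])/90,4))
E
python3 - <<'E'
from h import *
d=np.load("w5.npz");K,T,o=d["K"],d["T"],d["o"]
P=lambda u,v,z:ray(K,T,o+np.array([u,v])/5,z)
print("flange",P(406,264,.0465),"diam",P(592,264,.045)-P(220,264,.045))
n=P(410,88,.044);a,b=P(404,462,.082),P(408,165,.082);print("nib",n,"bar ends",a,b,(a+b)/2)
e=(b-a)[:2];print(np.degrees(np.arctan2(*e[::-1]))+180)
e=P(406,264,.0465)[:2]-n[:2];print(np.degrees(np.arctan2(*e[::-1])))
E
python3 rel.py 0.577 0.14 0.066 106
```

```text
flange [0.57359317 0.14091445 0.0465    ] diam [-0.02228256  0.07854007  0.        ]
nib [0.53535929 0.13089269 0.044     ] bar ends [0.60061673 0.14795157 0.082     ] [0.53894407 0.13114467 0.082     ] [0.5697804  0.13954812 0.082     ]
15.243950085365356
14.687785486312917
pos [0.5005 0.1183 0.2494] yaz 105.81 t 10.55
rows [-0.319  0.     0.733] turn -0.0021
```

Lid centre is about (0.572, 0.1405) with the bar at 15°. Next I grasp it.

>>> servo_tool --deltas '[[[0.7, -0.15, 0.007, 0.2, 0.009], [0.7, -0.3, 0.007, 0.4, 0.009], [0.7, -0.3, 0.007, 0.55, 0.009], [0.7, -0.3, 0.007, 0.75, 0.009], [0.7, -0.3, 0.007, 0.75, 0.009]]]'

```text
time_s: 11.18
tool_pos: [0.5688, 0.1403, 0.0582]
tcp_rot: [[-0.966, -0.259, -0.009], [-0.259, 0.966, -0.001], [0.009, 0.002, -1.0]]
wrist_force: [0.4, 0.1, 0.9]
grip_width: 0.0598
grasp_force: 0.0
```

>>> servo_tool --deltas '[[[0.7, 0, 0, 0, 0], [0, 0, 0, 0, 0], [0, 0, 0, 0, 0], [0, 0, 0, 0, 0], [0, 0, 0, 0, 0]]]'

```text
time_s: 11.8
tool_pos: [0.5729, 0.1421, 0.0635]
tcp_rot: [[-0.965, -0.261, 0.002], [-0.261, 0.965, 0.0], [-0.002, -0.001, -1.0]]
wrist_force: [-0.8, -0.4, 6.0]
grip_width: 0.0129
grasp_force: 58.8
```

>>> servo_tool --deltas '[[[0, 0, 0, 0, 0], [0, 0, 0, -0.2, 0], [0, 0, 0, -0.4, 0], [0, 0, 0, -0.4, 0]]]'

```text
time_s: 12.3
tool_pos: [0.5749, 0.1424, 0.1669]
tcp_rot: [[-0.965, -0.261, 0.009], [-0.261, 0.965, 0.001], [-0.009, -0.002, -1.0]]
wrist_force: [0.0, -1.0, -1.2]
grip_width: 0.0134
grasp_force: 59.2
```

```bash
python3 rel.py 0.5732 -0.1333 0.17 15.7
```

```text
pos [0.5749 0.1424 0.1669] yaz 105.15 t 12.3
rows [ 0.295 -1.063 -0.013] turn 0.9939
```

>>> servo_tool --deltas '[[[0, 0.03, -0.11, -0.01, 0.11], [0, 0.06, -0.22, -0.02, 0.22], [0, 0.1, -0.34, -0.03, 0.33], [0, 0.13, -0.45, -0.03, 0.44], [0, 0.15, -0.56, -0.03, 0.55]]]'

```text
time_s: 12.92
tool_pos: [0.5713, -0.0036, 0.1681]
tcp_rot: [[-0.822, 0.569, -0.003], [0.569, 0.822, 0.001], [0.002, -0.001, -1.0]]
wrist_force: [-0.2, 0.1, -1.2]
grip_width: 0.0129
grasp_force: 59.1
```

>>> servo_tool --deltas '[[[0, 0, 0, 0, 0.1], [0, 0, 0, 0, 0.2], [0, 0, 0, 0, 0.3], [0, 0, 0, 0, 0.444], [0, 0, 0, 0, 0.444]]]'

```text
time_s: 13.55
tool_pos: [0.5714, -0.0027, 0.168]
tcp_rot: [[-0.267, 0.964, -0.003], [0.964, 0.267, 0.0], [0.001, -0.002, -1.0]]
wrist_force: [0.1, 0.6, -1.2]
grip_width: 0.0127
grasp_force: 59.1
```

```bash
python3 rel.py 0.5732 -0.1333 0.162 15.6
```

```text
pos [ 0.5714 -0.0027  0.168 ] yaz 15.51 t 13.55
rows [-0.505 -0.133  0.024] turn -0.001
```

>>> servo_tool --deltas '[[[0, -0.2, -0.06, 0.02, 0], [0, -0.4, -0.12, 0.02, 0], [0, -0.511, -0.133, 0.02, 0], [0, -0.511, -0.133, 0.02, 0], [0, -0.511, -0.133, 0.02, 0]]]'

```text
time_s: 14.18
tool_pos: [0.5741, -0.134, 0.1634]
tcp_rot: [[-0.27, 0.963, -0.002], [0.963, 0.27, 0.001], [0.002, -0.002, -1.0]]
wrist_force: [0.0, 0.4, -1.5]
grip_width: 0.0128
grasp_force: 59.0
```

```bash
python3 - <<'E'
from h import *
s=r.get_state();c=r.read_camera("wrist");T=wristT(s,c);K=np.array(c["mtx"]);np.savez("w6.npz",K=K,T=T)
save(c,"w6");cv2.imwrite("pics/w6c.png",cv2.resize(c["img"][200:440,160:480,::-1],(800,600),interpolation=cv2.INTER_CUBIC))
E
python3 rel.py 0.5736 -0.1349 0.14 15.6
```

```text
pos [ 0.5743 -0.1337  0.1637] yaz 15.71 t 14.225
rows [-0.004 -0.004  0.095] turn 0.0012
```

View pics/w6c.png

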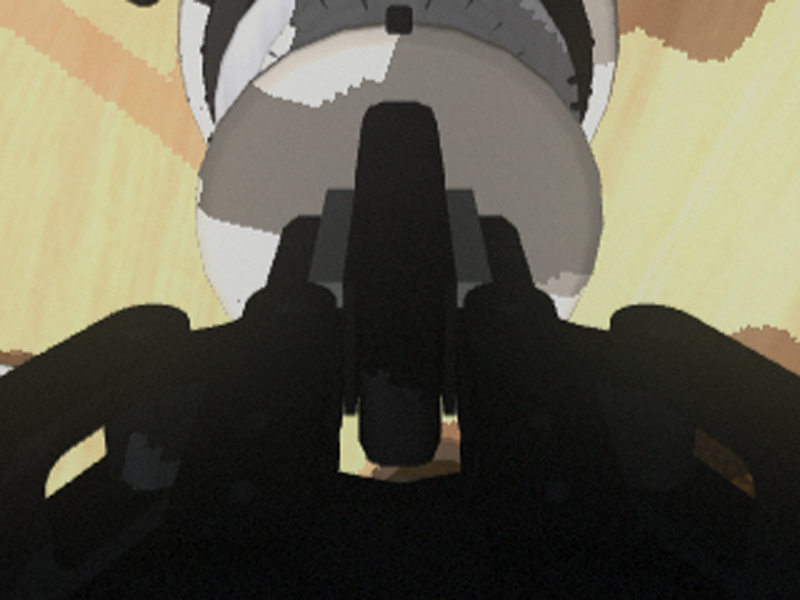

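The picture shows the nib at (400,18) over the rim, with the bar straight in the grip and the lid above the mouth. I'll lower it gently.

>>> servo_tool --deltas '[[[0, -0.004, -0.004, 0.05, 0.001], [0, -0.004, -0.004, 0.09, 0.001], [0, -0.004, -0.004, 0.13, 0.001], [0, -0.004, -0.004, 0.13, 0.001]]]'

```text
time_s: 14.72
tool_pos: [0.5741, -0.1353, 0.1336]
tcp_rot: [[-0.269, 0.963, 0.0], [0.963, 0.269, 0.0], [0.0, 0.0, -1.0]]
wrist_force: [-5.6, 2.9, 13.7]
grip_width: 0.0129
grasp_force: 61.4
```

>>> servo_tool --deltas '[[[0, 0, 0, 0.015, 0], [0, 0, 0, 0.03, 0], [0, 0, 0, 0.045, 0], [0, 0, 0, 0.045, 0]]]'

```text
time_s: 15.22
tool_pos: [0.574, -0.1335, 0.1288]
tcp_rot: [[-0.27, 0.963, 0.003], [0.963, 0.27, 0.001], [-0.0, 0.003, -1.0]]
wrist_force: [-20.2, 14.7, 53.5]
grip_width: 0.013
grasp_force: 72.9
```

>>> servo_tool --deltas '[[[0, 0, 0, -0.06, 0], [0, 0.008, -0.006, -0.06, 0], [0, 0.008, -0.006, -0.06, 0]]]'

```text
time_s: 15.6
tool_pos: [0.5715, -0.1343, 0.1343]
tcp_rot: [[-0.269, 0.963, -0.002], [0.963, 0.269, 0.001], [0.001, -0.002, -1.0]]
wrist_force: [-0.1, -0.2, -2.1]
grip_width: 0.013
grasp_force: 64.6
```

```bash
python3 rel.py 0.5732 -0.1333 0.125 15.6;python3 -c "
from h import *
s=r.get_state();print(np.round(s['wrist_force'],1),np.round(s['wrist_torque'],2))
c=r.read_camera('wrist');T=wristT(s,c);K=np.array(c['mtx']);np.savez('w7.npz',K=K,T=T);save(c,'w7')
b=cv2.imread('pics/w6.png')
for n in (b,c['img'][:,:,::-1]):
  g=n[190:225,300:340].max(2);ys,xs=np.where(g<50);print(len(xs),xs.mean()+300,ys.mean()+190,ys.min()+190)
"
```

```text
pos [ 0.5715 -0.1343  0.1343] yaz 15.59 t 15.6
rows [0.002 0.008 0.037] turn -0.0001
[-0.1 -0.2 -2.1] [0.01 0.02 0.04]
95 319.5157894736842 207.3578947368421 203
92 319.4347826086956 208.1304347826087 204
```

>>> servo_tool --deltas '[[[0, 0, 0, 0.015, 0], [0, 0, 0, 0.03, 0], [0, 0, 0, 0.03, 0]]]'

```text
time_s: 16.02
tool_pos: [0.5723, -0.1345, 0.13]
tcp_rot: [[-0.269, 0.963, 0.0], [0.963, 0.269, -0.0], [-0.0, 0.0, -1.0]]
wrist_force: [-4.3, 2.7, 15.5]
grip_width: 0.0129
grasp_force: 67.1
```

>>> servo_tool --deltas '[[[0, 0, 0, -0.03, 0], [0, 0.01, 0.002, -0.03, 0], [0, 0.01, 0.002, 0, 0], [0, 0.01, 0.002, 0.02, 0], [0, 0.01, 0.002, 0.02, 0]]]'

```text
time_s: 16.65
tool_pos: [0.5724, -0.131, 0.1263]
tcp_rot: [[-0.269, 0.963, 0.002], [0.963, 0.269, 0.0], [-0.0, 0.002, -1.0]]
wrist_force: [-7.1, 7.6, 24.8]
grip_width: 0.0131
grasp_force: 68.8
```

```bash
python3 - <<'E'
from h import *
o=np.zeros((420,800,3),np.uint8)
for k,(n,C) in enumerate((("w1",None),("w3",None))):
    if n=="w3": d=np.load("w3.npz");K,T=d["K"],d["T"];C=np.array([.5735,-.1332])
    else:
        C=np.array([.5747,-.1384]) ;K=np.load("w3.npz")["K"]
        # reconstruct T such that marks map to C: solve from mark pixels
        s=r.get_state();c=r.read_camera("wrist");R0=np.array([[-.923,.385,.001],[.385,.923,0],[-.001,0,-1]])
        T=np.eye(4);T[:3,:3]=R0;T[:3,3]=[.4492,-.0706,.28876];T=T@np.array(c["T_tool_cam"])
        P=lambda u,v:ray(K,T,(238+u/4,232+v/4),.092)
        C=((P(128,392)+P(457,401)+P(165,294)+P(416,493))/4)[:2];print("w1 C",C)
    Ti=np.linalg.inv(T)
    g=np.linspace(.05,-.05,400);X,Y=np.meshgrid(g,g,indexing="ij") # rows: x down, cols: y left
    W=np.stack([C[0]+X,C[1]+Y,np.full_like(X,.092),np.ones_like(X)],-1)@Ti.T
    uv=W[...,:3]@K.T;uv=uv[...,:2]/uv[...,2:]
    im=cv2.remap(cv2.imread(f"pics/{n}.png"),uv[...,0].astype(np.float32),uv[...,1].astype(np.float32),cv2.INTER_CUBIC)
    for a0 in(105.6,285.6):
        for off,col in((0,(0,0,255)),(-14.5,(255,0,0)),(14.5,(255,0,0)),(-40.1,(0,160,0))):
            a=np.radians(a0+off)
            q=[(int(200-rr*4000*np.sin(a)),int(200-rr*4000*np.cos(a))) for rr in(.036,.042)]
            cv2.line(im,q[0],q[1],col,1)
    o[:400,400*k:400*k+400]=im
cv2.imwrite("pics/rect.png",o)
E
```

```text
w1 C [ 0.57433797 -0.13332656]
```

View pics/rect.png

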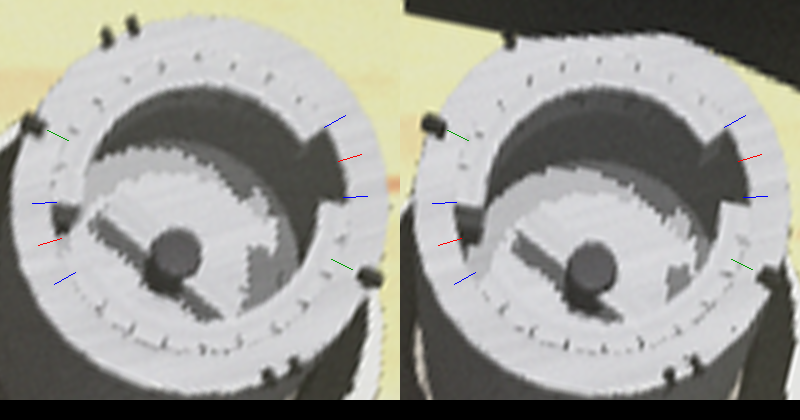

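The rectified views show the slots at the predicted azimuths (about 105.6° and 285.6°) and the half marks at (370,278) and (33,125). So the fault is in position, not angle. I'll check the lid in the grip.

```bash
cat > nib.py <<'E'
from h import *
s=r.get_state();c=r.read_camera('wrist');T=wristT(s,c);K=np.array(c['mtx']);Tc=np.array(c['T_tool_cam'])
im=c['img'];cv2.imwrite('pics/cur.png',im[:,:,::-1])
g=im[190:225,300:340].max(2);ys,xs=np.where(g<50);v=np.array([xs.mean()+300,ys.mean()+190]);print("nib px",len(xs),v.round(2))
# along bar (tool x) as function of assumed lid drop: nib height above lid origin ~.022
for off in(.0425,.040,.038,.036):
    zt=off-.022  # tool z of nib below... tool z is along fingers (down)
    d=Tc[:3,:3]@np.linalg.inv(K)@[*v,1];o=Tc[:3,3];p=o+d*(zt-o[2])/d[2];print(off,"nib tool xy",p[:2].round(4))
# flange edges: left/right extents at rows
f=im.max(2).astype(int)
print("pos",np.round(s['tool_pos'],4),"F",np.round(s['wrist_force'],1),"tau",np.round(s['wrist_torque'],2))
E
python3 nib.py; python3 - <<'E'
# same from w6 & w5 (w5: pre-grasp)
from h import *
K=np.load('w6.npz')['K']
from h import r
Tc=np.array(r.read_camera('wrist')['T_tool_cam'])
for v,off in((np.array([319.5,207.4]),.0425),):
    zt=off-.022;d=Tc[:3,:3]@np.linalg.inv(K)@[*v,1];o=Tc[:3,3];print("w6",(o+d*(zt-o[2])/d[2])[:2])
E
```

```text
nib px 85 [319.8  208.15]
0.0425 nib tool xy [ 0.0374 -0.0002]
0.04 nib tool xy [ 0.0379 -0.0002]
0.038 nib tool xy [ 0.0383 -0.0002]
0.036 nib tool xy [ 0.0387 -0.0002]
pos [ 0.5724 -0.131   0.1263] F [-7.1  7.6 25.3] tau [ 0.6   1.18 -0.23]
w6 [ 0.03773183 -0.00034628]
```

>>> servo_tool --deltas '[[[0, 0, 0, -0.03, 0], [0, 0.008, 0, -0.03, 0], [0, 0.008, 0, 0, 0], [0, 0.008, 0, 0.02, 0], [0, 0.008, 0, 0.02, 0]]]'

```text
time_s: 17.42
tool_pos: [0.5709, -0.1298, 0.1169]
tcp_rot: [[-0.269, 0.963, -0.002], [0.963, 0.269, 0.001], [0.002, -0.002, -1.0]]
wrist_force: [-0.5, 1.4, -1.5]
grip_width: 0.0128
grasp_force: 64.9
```

```bash
python3 nib.py; python3 rel.py .572 -.1295 .1165 15.6
```

```text
nib px 74 [320.24 207.99]
0.0425 nib tool xy [0.0374 0.    ]
0.04 nib tool xy [0.038 0.   ]
0.038 nib tool xy [0.0384 0.    ]
0.036 nib tool xy [ 0.0388 -0.    ]
pos [ 0.5709 -0.1298  0.1169] F [-0.5  1.4 -1.5] tau [ 0.3   0.06 -0.02]
pos [ 0.5709 -0.1298  0.1171] yaz 15.58 t 17.475
rows [-0.     0.005  0.002] turn -0.0003
```

It dropped in. Now I press it flat.

>>> servo_tool --deltas '[[[0, 0, 0, 0.01, 0], [0, 0, 0, 0.015, 0], [0, 0, 0, 0.015, 0]]]'

```text
time_s: 17.85
tool_pos: [0.5713, -0.1302, 0.1161]
tcp_rot: [[-0.269, 0.963, 0.0], [0.963, 0.269, -0.0], [-0.0, 0.0, -1.0]]
wrist_force: [-3.6, 2.2, 9.7]
grip_width: 0.0133
grasp_force: 66.7
```

>>> servo_tool --deltas '[[[0, 0, 0.002, 0.008, 0.09], [0, -0.0005, 0.004, 0.008, 0.18], [0, -0.001, 0.006, 0.008, 0.27], [0, -0.002, 0.008, 0.008, 0.36], [0, -0.003, 0.009, 0.008, 0.44]]]'

```text
time_s: 18.48
tool_pos: [0.5736, -0.131, 0.1148]
tcp_rot: [[0.41, 0.912, 0.0], [0.912, -0.41, -0.002], [-0.001, 0.001, -1.0]]
wrist_force: [-7.3, 1.0, 14.3]
grip_width: 0.0129
grasp_force: 67.8
```

>>> servo_tool --deltas '[[[0, 0, 0, 0, 0], [0, 0, 0, 0, 0]]]'

```text
time_s: 18.73
tool_pos: [0.5738, -0.1311, 0.1148]
tcp_rot: [[0.407, 0.914, 0.001], [0.914, -0.407, -0.002], [-0.001, 0.002, -1.0]]
wrist_force: [-6.8, -0.1, 13.7]
grip_width: 0.0128
grasp_force: 67.4
```

```bash
python3 nib.py; python3 rel.py .572 -.1295 .1165 -24.5
```

```text
nib px 205 [319.08 201.12]
0.0425 nib tool xy [0.0407 0.0002]
0.04 nib tool xy [0.0412 0.0002]
0.038 nib tool xy [0.0416 0.0002]
0.036 nib tool xy [0.0419 0.0002]
pos [ 0.5738 -0.1311  0.1148] F [-6.8 -0.1 13.7] tau [0.41 0.98 0.14]
pos [ 0.5738 -0.1311  0.1148] yaz -24.0 t 18.775
rows [ 0.003 -0.009 -0.007] turn 0.0056
```

```bash
python3 - <<'E'
from h import *
im=cv2.imread('pics/cur.png').max(2)
for y in range(186,226):print(y,''.join('#' if v<50 else '+' if v<90 else '.' for v in im[y,295:345]))
E
```

```text
186 ++++++++++++++++++++++++++++++++++++++++++++++++++
187 ++++++++++++++++++++++++++++++++++++++++++++++++++
188 ++++++++++++++++++++++######++++++++++++++++++++++
189 +++++++++++++++++++++########+++++++++++++++++++++
190 ++++++++++++++++++++#########+++++++++++++++++++++
191 ++++++++++++++++++++##########++++++++++++++++++++
192 +++++++++++++++++++++########+++++++++++++++++++++
193 +++++++++++++.......+########.......++++++++++++++
194 +++++.+.............+########................+++++
195 +...................+########...................++
196 ....................+########.....................
197 ....................+########.....................
198 ....................+########.....................
199 ....................+########.....................
200 ....................+########.....................
201 ...................+########+.....................
202 ...................##########+....................
203 ..................+##########+....................
204 ..................+###########....................
205 ..................+###########....................

[... 399 characters left out ...]
........................................
214 ..................................................
215 ..................................................
216 ..................................................
217 ..................................................
218 ..................................................
219 ..................................................
220 ..................................................
221 ..................................................
222 ..................................................
223 ..................................................
224 ..................................................
225 ..................................................
```

>>> servo_tool --deltas '[[[0, 0, 0, 0, 0.004], [0, 0, 0, 0, 0.004], [0, 0, 0, 0, 0.004], [0, 0, 0, 0, 0.004]]]'

```text
time_s: 19.27
tool_pos: [0.5737, -0.1311, 0.1148]
tcp_rot: [[0.412, 0.911, 0.001], [0.911, -0.412, -0.002], [-0.001, 0.001, -1.0]]
wrist_force: [-6.1, -0.0, 13.6]
grip_width: 0.0129
grasp_force: 67.5
```

```bash
python3 rel.py .572 -.1295 .1165 -24.5; python3 -c "
from h import *
print(np.round(r.get_state()['wrist_force'],1));print(r.sign_off())"
```

```text
pos [ 0.5737 -0.1311  0.1148] yaz -24.34 t 19.275
rows [ 0.003 -0.009 -0.007] turn 0.0018
[-6.1 -0.  13.6]
the job is handed in; nothing more can be done
None
```

I handed the job in at 19.3 s with the collar turned to its locked mark and the lid seated, twisted to the half-way ridge and still gripped. The lever's final angle comes from the grip position (about 169.8° against 169.7°); I did not take a picture after the last nudge.

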